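Release a sample canister from a guarded trap hopper

ROBOT

A 7-joint arm with a two-finger parallel gripper is mounted at the origin on the work surface. World frame = base frame: x ahead of the robot, y to its left, z up, the work surface at z = 0. Lengths are in m, angles in rad, forces in N, time in s.
With the tool pointing down it reaches from about 0.4 to 0.925 m from the base axis. Payload 4.1 kg.
Tool frame: the origin (TCP) lies at the very end of the fingers, on their centre line; the grasp point (between the pads) lies 19 mm behind it; z points along the fingers, y is the direction in which the jaws open and shut (so a half turn about z gives the same grasp; the last joint's range is limited). The gripper opens to 85 mm and grips with 20 to 120 N. Pads are 22 mm wide; open, the fingers measure 114 mm over their backs; the gripper's body (76 mm by 85 mm) begins 54 mm behind the grasp point. The pads swing forward as they close: fully open they stand 13 mm farther back than shut.
Start: joints at [1.113, 0.398, 0.045, 1.537, -0.019, 1.207, -0.051], TCP at [0.228, -0.609, 0.193] pointing down, gripper open.
Joint ranges: [-2.82, 2.82], [-0.49, 2.23], [-1.37, 1.46], [0, 2.46], [-1.36, 4.5], [0.23, 2], [-2.94, 2.94]. Speed limits (rad/s): [2.57, 2.57, 3.14, 3.14, 3.14, 3.14, 3.14].

INTERFACE

Orientations are given as a 3x3 rotation matrix whose columns are the frame's x, y, z axes.
In Python, from bench import arm gives the robot as it stands. Calls block until the motion is done:
- arm.move_to(position, orientation): joint-space move of the TCP to a pose.
- arm.movel(position, frame=None, speed=0.15, until_force=None): straight line of the TCP; frame=None keeps the orientation; speed is the mean speed in m/s. With until_force (N) it stops when the force on the tool has changed by that much, and returns True; else False.
- arm.goto_joints(angles): joint-space move.
- arm.open_gripper() and arm.clamp(strength=None): open the fingers fully, or close them until they stop; strength is the grip in N (None keeps the last).
- arm.hold(seconds).
- arm.solve_ik(position, orientation): joint angles nearest the present ones, or None.
- arm.sense(): the state.
- arm.grab_frame(name): name is "side" or "top"; returns (picture, depth): 384x512x3 uint8, blue, green, red; 384x512 float32, m along the optical axis (not along the pixel's ray), 0 where there is no reading.
- arm.camera_model(name): a dict with "mtx" (3x3 intrinsics, pixels), "R" (3x3) and "t" (3): a world point X has camera coordinates R X + t. Camera axes: x right, y down, z forward; pixel columns grow to the right and rows downward; lengths in m; the calibration is good to about 2 mm. A picture is of the moment at which its call begins. camera_model takes no time and is no camera call.
A pose or a line that the arm cannot do raises arm.IKError and nothing moves.
- arm.hand_in(): hands the job in, once; it reports no verdict.
Trained networks look in the newest picture that a camera, given by its name, has taken for a name from the list of things; names that differ only in an ending like _2 or _b are one class to them, and where a whole thing is asked for, a point or a joint stands for the part that bears it (a point fixed in the world has none). Each returns a list of dicts, best first, with "p" (0 to 1); they miss things now and then, are a little off and sometimes report something else, mostly with a low value. They report only what shows in the picture. A call takes as long as a camera call. They do not tell look-alikes from the thing itself.
- arm.masks_of(camera, thing): "region" (384x512 bool, what is visible of it) and "box" ([left, top, right, bottom] in pixels, round what is visible of it).
The state is a dict: "t": time; "qpos": joint angles; "joint_vel": joint speeds; "joint_torque": joint torques, N m; "eef_pos": TCP position; "tool_rot": TCP orientation; "contact_force": force on the tool from outside, world axes, zero at the start; "torque": the same for the moment, N m; "width": finger opening in m.
Only numpy, scipy, OpenCV 4.12 (cv2) and the standard library are available. Lean on these libraries where they do the work, as an engineer would, in place of code of your own. Each camera call takes 0.05 s, during which the arm holds its last target. There are 200 camera calls.

TASK

Pull the red spring plunger knob and slide the yellow guard off the black lever until the plunger snaps home in its open-position hole, then swing the lever to drop the canister from the hopper into the blue tray below it, and swing the lever all the way back so that the trap is fully shut. Leave the guard locked open, do not touch the canister yourself, and do not disturb the sieve, jar and spatula.

Things in the scene. Friction and masses are not known exactly. Their poses are not given: they have to be found in the camera images.
- unit: White seed-sample release unit, fixed to the bench, about 253 x 422 x 318 mm (x, y, z). Origin on the bench below the trap shaft; own x level, from its front (robot side) to its back; y level, to the left; z up. Unit positions below are in these axes, in mm.
- deck (a point): Point on the sloping grey deck, at unit (-17, 50, 160). The deck rises to the back at 35 deg (0.61 rad): outward normal (-0.573, 0, 0.820), up-slope direction (0.820, 0, 0.573) in unit axes. It spans unit y -100 to 205. Two guide rails along y stand 10 mm above it.
- light_bar (a point): Middle of the underside of the fixed white light bar over the upper deck (unit x 4 to 34, y -200 to 200, z 298 to 318), on brackets at y -90 and 190, x 20 to 83. A gripper pointing straight down on the knobs would hit it: come in from the robot side, tilted along the deck normal.
- hopper (a point): Middle of the hopper's open top. Steel hopper, inside unit x -87 to 3, y -211 to -134, walls 5 to 9 mm, top at z 205; its floor is the trap door at z 135.
- tray (a point): Middle of the floor of the fixed blue tray under the hopper: unit x -165 to 3, y -217 to -128, floor 5 mm thick, front wall 45 mm high.
- guard (a joint): Travel (m) of the yellow guard along the unit's +y: 0 shut, end stop 0.125; about 3 N to slide. Its hood (56 mm along y, 52 wide, top 62 above the deck) covers the lever when shut; its foot plate (top 16 above the deck) carries the plunger, 85 mm in +y from the hood's middle. The open-position hole differs on each unit: somewhere at 0.085 to 0.110 travel, +-2 mm play; the guard can pass it.
- plunger (a joint): How far (m) the plunger is pulled out along the deck normal: 0 home (pin in a hole), about 0.0065 pin resting on the brass strip between holes, 0.016 stop. Spring: 8 N at 0, 14 N at 0.012. Pull over 0.009 to free the guard. Let go between holes, the pin rides on the strip (5 to 6 N to slide), snaps into the hole when slid over it slowly (under 60 mm/s) and then blocks the guard.
- plunger_knob (a point): Centre of the red plunger cap, 34 mm across, 20 mm long, axis along the deck normal; 46 mm above the deck when home. Below it a 14 mm neck and a 24 mm collar, collar top 24 mm above the deck. Moves with plunger and guard. About 40 mm free between cap and hood, nothing on the +y side.
- trap (a joint): Angle (rad) of trap door, shaft and lever (one piece): 0 shut, 0.85 fully open, stops at both. Opening swings the lever top towards the robot, down the slope, and the 85 mm long trap door down. Stiff hinge: stays where it is left; 0.22 N m, some 3 to 4 N at the lever ball.
- trap_shaft (a point): Point of the trap shaft's axis under the lever, at unit (0, -60, 135). The axis is level, along the unit's y.
- lever_knob (a point): Centre of the black ball, 26 mm in diameter, on the 10 mm lever rod, 75 mm from the shaft axis. Trap shut: lever 0.21 rad from vertical, leaning to the robot (0.40 rad up-slope of the deck normal), ball 39 mm above the deck; fully open 1.06 rad. Under the yellow hood until the guard is slid away; then 40 mm free on either side (y).
- canister: Sealed aluminium sample canister with green bands, 40 mm in diameter and 60 mm long, 0.1 to 0.2 kg, lying in the hopper on the trap, its axis (own y) along the unit's y; origin at its centre. It rolls off when the trap is more than about 0.55 rad open.
- sieve: Bystander: open steel sieve pan, 100 mm across, 45 mm high, behind the unit; origin under its centre.
- jar: Bystander: amber jar, 64 mm across, 95 mm high, beyond the hopper end of the unit; origin under its centre.
- spatula: Bystander: spatula 190 mm long lying on the bench beyond the other end of the unit.
Things that resemble listed ones, but are neither listed nor needed, are in the scene too. Of the things like the canister, leave any that is brown, orange or pink; of the rest the smaller one is meant.

How it is judged:
On the way, in this order (a step that is already met when the one before it is completed fails the run):
1. the guard is open and its plunger has snapped into the open-position hole (value of joint guard above 0.078 m and value of joint plunger below 0.004 m), for 0.2 s.
2. the canister has dropped into the tray (z of canister in the frame of unit below 0.05 m and x of canister in the frame of unit between -0.16 and 0.003 m and y of canister in the frame of unit between -0.215 and -0.13 m), for 0.1 s.
At the end, for the whole second after the job is handed in: The guard is locked open (travel over 78 mm, plunger within 4 mm of home in the open-position hole), the trap is shut to within 0.07 rad, and the canister lies at rest in the blue tray (its centre inside the tray and less than 50 mm above the bench) (all of step 1 and all of step 2 and value of joint trap below 0.07 rad and linear speed of canister below 0.05 m/s); the robot touches nothing.
It fails at once if the robot touches the canister (contact force between any of the fingers, the arm and canister above 0.5 N).
It fails at once if the sieve, jar or spatula is moved more than 30 mm (distance of any of sieve, jar, spatula from where it was at the start of the episode above 0.03 m).
It also fails if it takes over 64 s, if anything falls off the work surface, if the arm or the gripper's body presses on something with over 40 N, if the wrist force passes 120 N, or if a joint passes its speed limit or range.

## Working session

There is one attempt and no reset: what is moved stays moved. The work goes in short steps, each a Python script; the robot and the scene stay as the last script left them, time stands still between calls to the robot, and variables do not carry over. Pictures are saved under pics/ and viewed, about 8 in all and at most 12, crops included, and the job is handed in when it is done.

```bash
ls; mkdir -p pics; python3 - <<'E'
from bench import arm
import cv2,numpy as np
s=arm.sense();print(s['t'],s['eef_pos'],s['width'])
ims=[]
for c in ("side","top"):
    im,d=arm.grab_frame(c);cv2.imwrite(f"pics/{c}0.png",im);np.save(f"{c}0.npy",d)
    m=arm.camera_model(c);R=m['R'];t=m['t'];print(c,m['mtx'].round(1).tolist(),(-R.T@t).round(3),R[2].round(3))
    K=m['mtx']
    for n in ("unit","guard","plunger_knob","lever_knob","canister","hopper","tray","jar","sieve","spatula"):
        try:
            for r in arm.masks_of(c,n)[:4]:
                reg=r['region']&(d>0)
                v,u=np.nonzero(reg);z=d[reg]
                P=(np.c_[(u-K[0,2])/K[0,0]*z,(v-K[1,2])/K[1,1]*z,z]-t)@R
                print(c,n,round(r['p'],2),np.array(r['box']).round().tolist(),reg.sum(),np.median(P,0).round(3),P.min(0).round(3),P.max(0).round(3))
        except Exception as e: print(c,n,repr(e)[:80])
E
```

```text
pics
0.0 [ 0.22800298 -0.60793149  0.19226009] 0.0852067293557353
side [[380.8, 0.0, 248.5], [0.0, 380.8, 196.3], [0.0, 0.0, 1.0]] [1.027 0.554 1.263] [-0.37  -0.389 -0.844]
side unit 0.62 [193.0, 127.0, 292.0, 257.0] 6566 [0.579 0.037 0.189] [ 0.371 -0.351 -0.003] [0.64  0.195 0.325]
side unit 0.42 [178.0, 207.0, 209.0, 234.0] 651 [ 0.703 -0.073  0.008] [ 0.645 -0.123 -0.005] [ 0.755 -0.014  0.049]
side guard 0.69 [217.0, 159.0, 247.0, 191.0] 306 [ 0.547 -0.039  0.201] [ 0.519 -0.103  0.174] [0.578 0.038 0.302]
side guard 0.45 [268.0, 269.0, 320.0, 294.0] 645 [0.578 0.35  0.004] [ 0.513  0.288 -0.003] [0.695 0.405 0.026]
side canister 0.93 [140.0, 165.0, 163.0, 190.0] 348 [ 0.715 -0.32   0.051] [ 0.67  -0.395 -0.003] [ 0.751 -0.285  0.066]
side canister 0.64 [173.0, 176.0, 191.0, 204.0] 306 [ 0.664 -0.196  0.047] [ 0.623 -0.254  0.003] [ 0.697 -0.161  0.06 ]
side hopper 0.62 [193.0, 123.0, 292.0, 261.0] 6617 [0.579 0.036 0.189] [ 0.371 -0.472 -0.003] [0.64  0.195 0.325]
side tray 0.62 [192.0, 124.0, 292.0, 261.0] 6625 [0.579 0.036 0.189] [ 0.327 -0.39  -0.006] [0.64  0.195 0.325]
si
[... 1869 characters left out ...]
18 ]
top canister 0.71 [314.0, 158.0, 351.0, 181.0] 460 [ 0.657 -0.204  0.049] [ 0.623 -0.255 -0.003] [ 0.699 -0.164  0.058]
top hopper 0.86 [188.0, 152.0, 359.0, 267.0] 10765 [ 0.541 -0.02   0.189] [ 0.371 -0.289 -0.007] [0.677 0.228 0.322]
top tray 0.65 [189.0, 151.0, 358.0, 262.0] 10921 [ 0.542 -0.021  0.188] [ 0.371 -0.299 -0.007] [0.711 0.249 0.322]
top jar 0.7 [356.0, 201.0, 385.0, 222.0] 505 [ 0.528 -0.309  0.092] [ 0.5   -0.347 -0.004] [ 0.568 -0.289  0.101]
top sieve 0.96 [274.0, 135.0, 301.0, 165.0] 784 [ 0.715 -0.068  0.005] [ 0.663 -0.114 -0.003] [ 0.756 -0.015  0.048]
top spatula 0.63 [137.0, 153.0, 180.0, 211.0] 750 [0.58  0.348 0.003] [ 0.519  0.288 -0.005] [0.692 0.404 0.025]
```

```bash
python3 -c "
import cv2,numpy as np
a=cv2.imread('pics/side0.png');b=cv2.imread('pics/top0.png')
cv2.imwrite('pics/side0b.png',cv2.resize(a,(800,600)));cv2.imwrite('pics/top0b.png',cv2.resize(b,(800,600)))"
```

```text
(no output)
```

View pics/side0b.png

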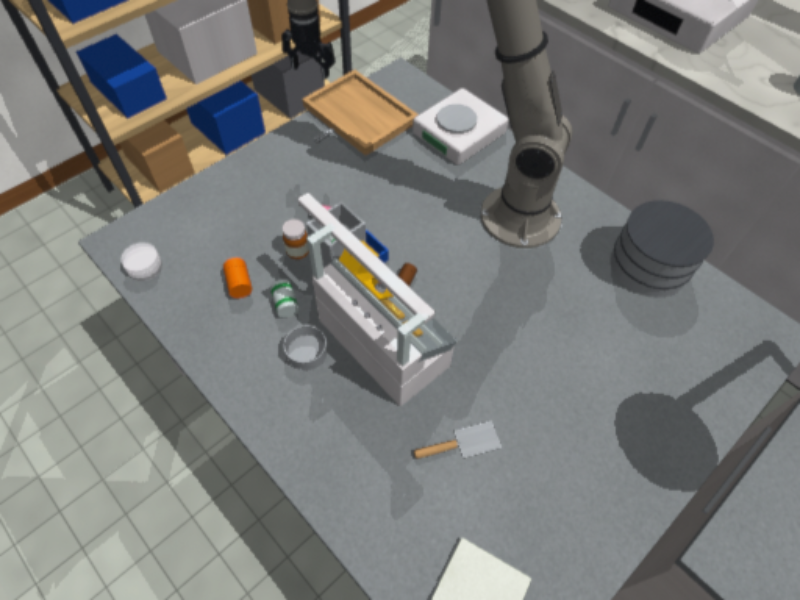

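View pics/top0b.png

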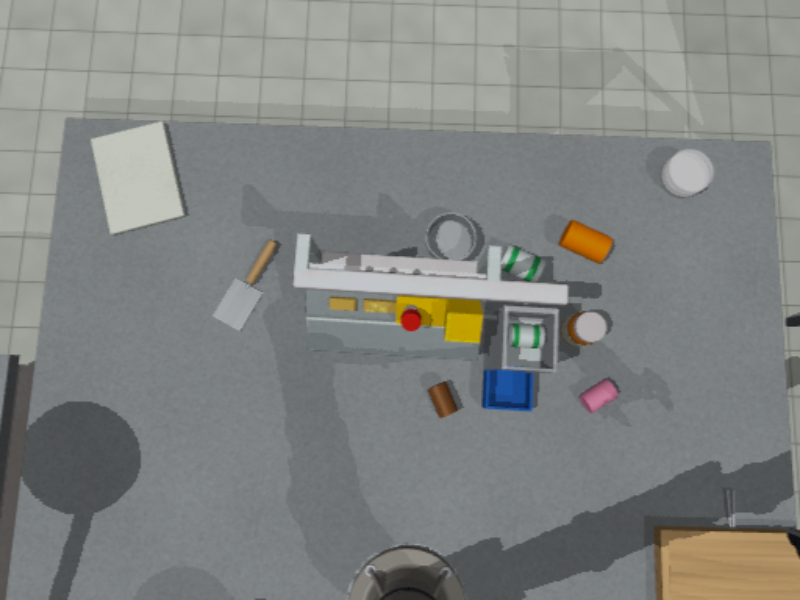

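Side view: unit in the middle. Top view (800x600 picture): red knob (411,320), yellow hood (464,327), and green-banded canisters at (527,335) in the hopper and (522,263) behind the unit. The smaller one in the hopper is the one meant; brown, orange and pink are decoys. Next I'll get the unit pose from the light bar, deck plane and red knob, and confirm with a crop.

```bash
cat > h.py <<'E'
from bench import arm
import cv2,numpy as np
def cloud(c,d):
    m=arm.camera_model(c);K=m['mtx'];v,u=np.mgrid[:384,:512]
    P=(np.stack([(u-K[0,2])/K[0,0]*d,(v-K[1,2])/K[1,1]*d,d],-1)-m['t'])@m['R']
    P[d<=0]=np.nan; return P
def red(im):
    h=cv2.cvtColor(im,cv2.COLOR_BGR2HSV);return ((h[...,0]<5)|(h[...,0]>175))&(h[...,1]>170)&(h[...,2]>60)
def yellow(im):
    h=cv2.cvtColor(im,cv2.COLOR_BGR2HSV);return (abs(h[...,0].astype(int)-26)<6)&(h[...,1]>190)
E
python3 - <<'E'
from h import *
for c in ("top","side"):
    im=cv2.imread(f'pics/{c}0.png');P=cloud(c,np.load(f'{c}0.npy'))
    box=(P[...,0]>.42)&(P[...,0]<.72)&(abs(P[...,1])<.26)
    b=P[box&(P[...,2]>.306)&(P[...,2]<.335)]
    r=cv2.minAreaRect((b[:,:2]*1000).astype(np.float32));print(c,'bar',r,b[:,2].mean(),len(b))
    q=b[:,:2];q0=q.mean(0);w=np.linalg.svd(q-q0)[2][0] if len(q)<3000 else np.linalg.eigh(np.cov(q.T))[1][:,1]
    print(' axis yaw',np.degrees(np.arctan2(-w[0]*np.sign(w[1]),abs(w[1]))),q0)
    k=red(im)&box&(P[...,2]>.17);v,u=np.nonzero(k);print('red',k.sum(),np.c_[u,v].mean(0),P[k].mean(0),P[k].min(0),P[k].max(0))
    y=yellow(im)&box&(P[...,2]>.17);print('yel',np.median(P[y],0),P[y].min(0),P[y].max(0))
    top=y&(P[...,2]>.212);print('hood',top.sum(),P[top].mean(0))
im=cv2.imread('pics/top0.png')[140:280,180:380];cv2.imwrite('pics/crop1.png',cv2.resize(im,(800,560),interpolation=cv2.INTER_CUBIC))
E
```

```text
top bar ((587.6930541992188, -14.135391235351562), (399.48046875, 79.56770324707031), 88.16725158691406) 0.3172337613124372 2738
 axis yaw -2.8820562251855497 [ 0.56782932 -0.00558644]
red 135 [262.75555556 204.48148148] [0.52149988 0.01201661 0.22094329] [ 0.50557276 -0.0014595   0.20940756] [0.53869454 0.0266071  0.22990084]
yel [ 0.53301256 -0.05218193  0.21317487] [ 0.49053162 -0.10037158  0.17117854] [0.56321809 0.03769599 0.24210992]
hood 528 [ 0.52074616 -0.07126914  0.22618985]
side bar ((586.8827514648438, -13.7711181640625), (398.8687438964844, 79.76242065429688), 87.92719268798828) 0.3170758444641935 1327
 axis yaw -2.997472206830186 [0.57262775 0.00899386]<stdin>:9: RuntimeWarning: Mean of empty slice.
  ret = um.true_divide(
Traceback (most recent call last):
ValueError: zero-size array to reduction operation minimum which has no identity
```

```bash
cat >> h.py <<'E'
yaw=-np.radians(1.95);c_,s_=np.cos(yaw),np.sin(yaw)
Ru=np.array([[c_,-s_,0],[s_,c_,0],[0,0,1.]]);O=np.array([.5438,-.0125,0])
n=np.array([-.573576,0,.819152]);up=np.array([.819152,0,.573576]);D=np.array([-.017,0,.160])
def W(s,y,h): return O+Ru@(D+s*up+np.array([0,y,0])+h*n)     # deck coords (m) -> world
def S(P):                                                     # world -> (s,y,h)
    q=(P-O)@Ru-D; return np.stack([q@up,q[...,1],q@n],-1)
def rot(sign=1):
    y=sign*up; z=-n; return Ru@np.c_[np.cross(y,z),y,z]
E
python3 - <<'E'
from h import *
im=cv2.imread('pics/top0.png');P=cloud('top',np.load('top0.npy'));Q=S(P)
ins=(abs(Q[...,0])<.1)&(Q[...,1]>-.15)&(Q[...,1]<.22)
k=red(im)&ins&(Q[...,2]>.02);q=Q[k];t=q[q[:,2]>np.percentile(q[:,2],90)-.006]
print('knob top',t.mean(0),t.min(0),t.max(0),len(t))
y=yellow(im)&ins&(Q[...,2]>.055);print('hood',Q[y].mean(0),Q[y].min(0),Q[y].max(0))
d=ins&(abs(Q[...,2])<.008)&(Q[...,1]>.08);print('deck h',np.median(Q[d][:,2]),len(Q[d]))
for sg in (1,-1):
  for a in ((.03,.025,.15),(.03,.025,.027),(.03,.15,.04),(.03,-.06,.15),(.03,-.06,.027),(-.033,-.06,.027)):
    j=arm.solve_ik(W(*a),rot(sg));print(sg,a,None if j is None else np.round(j,2))
j=arm.solve_ik([.33,-.30,.42],rot(1));print(j)
cv2.imwrite('pics/crop1.png',cv2.resize(im[140:280,180:380],(800,560),interpolation=cv2.INTER_CUBIC))
E
```

```text
knob top [0.02824405 0.02399626 0.05486292] [0.01079712 0.00999281 0.05072175] [0.04295576 0.03843443 0.05767894] 116
hood [ 0.02840235 -0.06007732  0.06100309] [ 0.00023538 -0.0883004   0.05546124] [ 0.05383306 -0.03212103  0.06499405]
deck h -0.0003667918370744693 1628
1 (0.03, 0.025, 0.15) [ 0.28 -0.42 -0.36  2.25 -0.11  0.69 -0.07]
1 (0.03, 0.025, 0.027) [ 0.79 -0.18 -0.87  2.29 -0.15  0.36 -0.03]
1 (0.03, 0.15, 0.04) [ 0.82 -0.2  -1.21  2.22  0.17  0.44 -0.61]
1 (0.03, -0.06, 0.15) [ 0.73 -0.43 -0.44  2.24 -0.48  0.73  0.51]
1 (0.03, -0.06, 0.027) [ 0.68 -0.14 -0.55  2.29 -0.32  0.38  0.34]
1 (-0.033, -0.06, 0.027) [ 0.66 -0.2  -0.51  2.43 -0.51  0.31  0.53]
-1 (0.03, 0.025, 0.15) [-0.62 -0.46  0.24  2.26  0.48  0.81  2.49]
-1 (0.03, 0.025, 0.027) [ 1.04 -0.24 -1.07  2.29 -0.4   0.38 -2.93]
-1 (0.03, 0.15, 0.04) [-0.81 -0.11  0.24  2.25  0.68  0.58  2.04]
-1 (0.03, -0.06, 0.15) [ 0.84 -0.44 -0.51  2.24 -0.55  0.76 -2.56]
-1 (0.03, -0.06, 0.027) [ 0.79 -0.15 -0.65  2.29 -0.37  0.38 -2.75]
-1 (-0.033, -0.06, 0.027) [ 0.79 -0.21 -0.63  2.43 -0.6   0.32 -2.51]
[ 0.97842019 -0.32538368  0.05748012  1.94433581 -0.52219328  1.21284733
  1.11107451]
```

View pics/crop1.png

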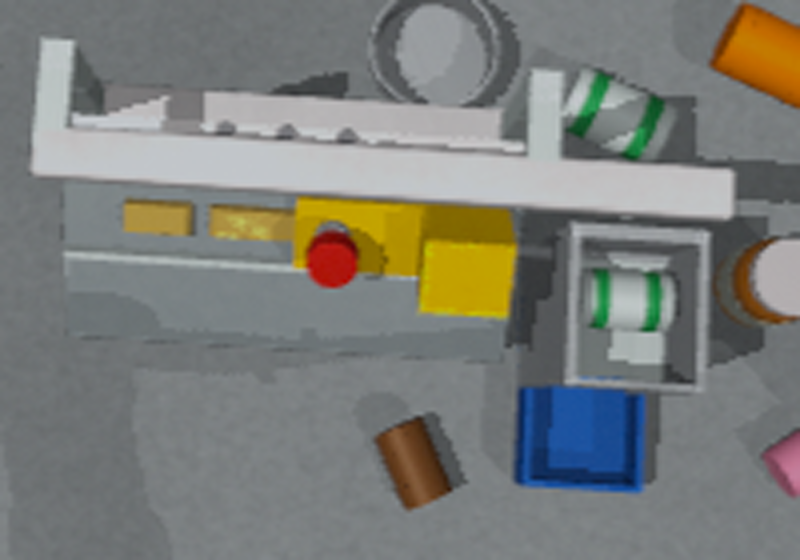

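Crop confirms: the small green-banded canister sits in the hopper (crop 628,300) and the larger one behind the unit (615,115) is not meant. Unit pose fits: hood at y=-60 mm and deck h≈0. Approaching the knob next.

```bash
python3 - <<'E'
from h import *
R=rot(1)
def st(l):
    s=arm.sense();print(l,round(s['t'],2),(S(s['eef_pos'])*1000).round(1),'F',s['contact_force'].round(1),'w',round(s['width'],4),s['qpos'].round(2))
arm.move_to([.33,-.30,.42],R);st('via')
arm.move_to(W(.0275,.0245,.13),R);st('pre')
arm.movel(W(.0275,.0245,.029),speed=.08,until_force=8);st('down')
im,d=arm.grab_frame('top');a=im[140:280,180:380];im2,_=arm.grab_frame('side');b=im2[100:240,150:350]
cv2.imwrite('pics/down.png',cv2.resize(np.vstack([a,b]),(430,600),interpolation=cv2.INTER_CUBIC))
E
```

```text
via 2.53 [  -4.2 -295.1  319.9] F [-0.1 -0.3 -0.3] w 0.0858 [ 0.98 -0.32  0.06  1.94 -0.52  1.21  1.11]
pre 3.92 [ 28.1  23.5 130.1] F [-0.7  0.8  0.1] w 0.0856 [ 0.58 -0.43 -0.57  2.26 -0.33  0.65  0.15]
down 5.33 [27.8 24.4 29.2] F [-0.7 -0.5  0.3] w 0.0854 [ 0.75 -0.19 -0.84  2.3  -0.14  0.37 -0.03]
```

View pics/down.png

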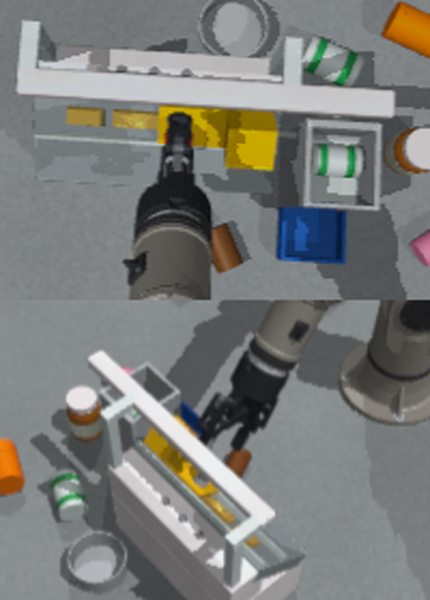

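The gripper straddles the knob at top-crop (178,125), with no contact force. Next: clamp, pull 12 mm and slide to about 74 mm travel.

```bash
cat >> h.py <<'E'
def st(l):
    s=arm.sense();print(l,round(s['t'],2),(S(s['eef_pos'])*1000).round(1),'F(s,y,h)',(s['contact_force']@Ru@np.c_[up,[0,1,0],n]).round(1),'w',round(s['width'],4),s['qpos'].round(2))
E
python3 - <<'E'
from h import *
arm.clamp(60);st('clamp')
q=S(arm.sense()['eef_pos'])
arm.movel(W(q[0],q[1],q[2]+.0125),speed=.03);st('pull')
if abs(arm.sense()['width']-.034)<.004:
    r=arm.movel(W(q[0],q[1]+.072,q[2]+.0125),speed=.05,until_force=20);print(r);st('slid')
im,d=arm.grab_frame('top');P=S(cloud('top',d));y=yellow(im)&(P[...,2]>.055)&(P[...,2]<.07)
print('hood',P[y].mean(0),P[y].min(0)[1],P[y].max(0)[1])
E
```

```text
clamp 6.2 [27.5 24.5 29. ] F(s,y,h) [0.2 0.1 0.5] w 0.0001 [ 0.75 -0.19 -0.84  2.3  -0.14  0.37 -0.03]
pull 6.77 [27.7 24.6 41.7] F(s,y,h) [-0.8  0.2  0.6] w 0.0001 [ 0.71 -0.22 -0.79  2.3  -0.19  0.4   0.01]
hood [ 0.02854075 -0.06008325  0.06102004] -0.08807837281338389 -0.03198343169723067
```

```bash
python3 - <<'E'
from h import *
for c,(r,k) in {'top':(150,200),'side':(120,170)}.items():
    im,d=arm.grab_frame(c);m=arm.camera_model(c)
    s=arm.sense();X=s['eef_pos']
    for p,col in ((X,(255,0,255)),(X-.1*s['tool_rot'][:,2],(255,255,0)),(W(.0285,.0245,.056),(0,255,0))):
        q=m['mtx']@(m['R']@p+m['t']);q=q[:2]/q[2];print(c,q);cv2.circle(im,tuple(int(round(a)) for a in q),1,col,-1)
    cv2.imwrite(f'pics/m_{c}.png',cv2.resize(im[r:r+100,k:k+140],(700,500),interpolation=cv2.INTER_NEAREST))
print(s['tool_rot'].round(3));
a=cv2.imread('pics/m_top.png');b=cv2.imread('pics/m_side.png');cv2.imwrite('pics/m.png',cv2.resize(np.vstack([a,b]),(420,600)))
E
```

```text
top [262.47067082 203.0343327 ]
top [261.58858527 224.17025865]
top [262.40053265 205.46939723]
side [245.50615942 179.35313433]
side [258.94697014 155.43400929]
side [247.18430169 176.00460579]
[[ 0.034  0.819  0.573]
 [ 0.999 -0.028 -0.019]
 [ 0.     0.573 -0.819]]
```

View pics/m.png

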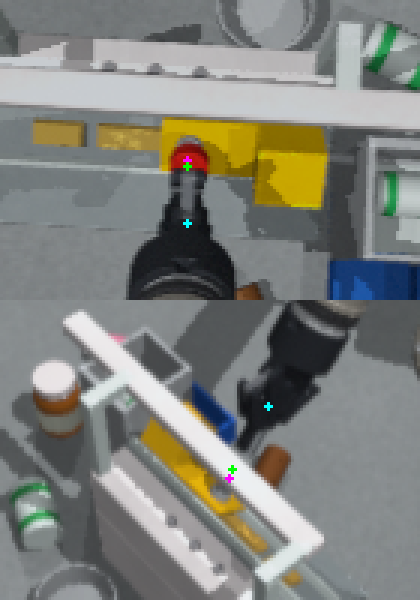

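The gripper closed on nothing. In the top view the red cap is still in front of the fingertips, which seem to end short of the computed TCP (magenta). I'll measure the fingertips in depth.

```bash
python3 - <<'E'
from h import *
im,d=arm.grab_frame('top');P=cloud('top',d);Q=S(P)
st('now')
for v in range(198,228):
    print(v,[(tuple((Q[v,u]*1000).round().astype(int)),tuple(int(a) for a in im[v,u])) for u in (260,262,264)])
E
```

```text
now 6.97 [27.4 24.5 41.4] F(s,y,h) [0.2 0.8 0.1] w 0.0001 [ 0.71 -0.22 -0.79  2.3  -0.19  0.4   0.01]
198 [((np.int64(41), np.int64(32), np.int64(41)), (52, 54, 126)), ((np.int64(42), np.int64(27), np.int64(42)), (22, 25, 121)), ((np.int64(42), np.int64(22), np.int64(42)), (26, 28, 112))]
199 [((np.int64(42), np.int64(32), np.int64(48)), (16, 21, 127)), ((np.int64(43), np.int64(27), np.int64(48)), (13, 17, 123)), ((np.int64(43), np.int64(22), np.int64(48)), (11, 15, 115))]
200 [((np.int64(41), np.int64(31), np.int64(51)), (14, 19, 130)), ((np.int64(43), np.int64(26), np.int64(54)), (15, 19, 131)), ((np.int64(42), np.int64(21), np.int64(52)), (12, 14, 120))]
201 [((np.int64(40), np.int64(31), np.int64(54)), (26, 33, 182)), ((np.int64(41), np.int64(26), np.int64(56)), (19, 29, 186)), ((np.int64(41), np.int64(21), np.int64(55)), (22, 27, 179))]
202 [((np.int64(37), np.int64(31), np.int64(55)), (10, 23, 183)), ((np.int64(39), np.int64(26), np.int64(57)), (17, 24, 183)), ((np.int64(39), np.int64(21), np.int64(56)), (13, 24, 182))]
203 [((np.int64(35), np.int64(31), np.int64(55)), (17, 24,
[... 4089 characters left out ...]
 (34, 29, 26)), ((np.int64(66), np.int64(20), np.int64(201)), (33, 30, 29))]
225 [((np.int64(65), np.int64(29), np.int64(204)), (29, 26, 24)), ((np.int64(64), np.int64(25), np.int64(202)), (31, 29, 27)), ((np.int64(64), np.int64(20), np.int64(202)), (29, 26, 23))]
226 [((np.int64(65), np.int64(29), np.int64(208)), (30, 27, 25)), ((np.int64(66), np.int64(25), np.int64(209)), (30, 28, 25)), ((np.int64(65), np.int64(20), np.int64(207)), (28, 24, 22))]
227 [((np.int64(65), np.int64(29), np.int64(212)), (29, 27, 25)), ((np.int64(65), np.int64(24), np.int64(211)), (31, 28, 26)), ((np.int64(65), np.int64(20), np.int64(210)), (30, 28, 27))]<stdin>:5: RuntimeWarning: invalid value encountered in cast
```

Cap top is visible where the fingers ought to be, so the real fingertips must be about 25 mm or more short of the reported TCP. I'll test this by touch: closed fingers down onto the cap top (h=56).

```bash
python3 - <<'E'
from h import *
print(arm.movel(W(.0275,.0245,.015),speed=.03,until_force=3));st('touch')
E
```

```text
True
touch 7.71 [27.1 24.3 17.9] F(s,y,h) [-0.3  0.4 10.2] w 0.0003 [ 0.8  -0.16 -0.89  2.3  -0.09  0.34 -0.09]
```

Contact came at a reported TCP h of 18 mm, against a cap top at 56 mm, so the offset is about 38 mm. I'll move to free space and measure the gripper in the tool frame with both cameras.

```bash
python3 - <<'E'
from h import *
arm.movel(W(.0275,.0245,.12),speed=.2)
arm.move_to(W(-.02,.13,.20),rot(1));st('free')
def meas(tag):
    s=arm.sense();T=s['tool_rot'];X=s['eef_pos'];ims=[]
    for c in ('top','side'):
        im,d=arm.grab_frame(c);P=cloud(c,d);L=((P-X)@T)*1000
        m=(abs(L[...,0])<60)&(abs(L[...,1])<80)&(L[...,2]>-160)&(L[...,2]<15)&(im.max(-1)<130)
        q=L[m];print(tag,c,len(q))
        for a in range(-160,15,10):
            b=q[(q[:,2]>=a)&(q[:,2]<a+10)]
            if len(b)>1: print(a,len(b),'x',b[:,0].min().round(),b[:,0].max().round(),'y',b[:,1].min().round(),b[:,1].max().round())
        K=arm.camera_model(c);p=K['mtx']@(K['R']@X+K['t']);p=(p[:2]/p[2]).round().astype(int);cv2.circle(im,p.tolist(),1,(255,0,255),-1)
        ims.append(cv2.resize(im[p[1]-60:p[1]+40,p[0]-70:p[0]+70],(560,400)))
    return np.vstack(ims)
a=meas('closed');arm.open_gripper();b=meas('open')
cv2.imwrite('pics/grip.png',cv2.resize(np.hstack([a,b]),(800,571)))
E
```

```text
free 9.63 [-20.5 129.7 199.3] F(s,y,h) [-0.8  0.9  0.2] w 0.0 [-0.54 -0.48 -0.16  2.26  0.41  0.92 -0.91]
closed top 599
-160 58 x -9.0 12.0 y 30.0 41.0
-150 114 x -18.0 21.0 y 12.0 46.0
-140 113 x -18.0 21.0 y -6.0 61.0
-130 108 x -17.0 18.0 y -7.0 63.0
-120 27 x -16.0 19.0 y -15.0 59.0
-110 57 x -16.0 18.0 y -15.0 50.0
-100 23 x -13.0 15.0 y 14.0 40.0
-90 23 x -12.0 9.0 y 5.0 31.0
-70 18 x -10.0 8.0 y -0.0 15.0
-60 33 x -10.0 13.0 y -5.0 15.0
-50 23 x -9.0 12.0 y 5.0 14.0
-40 2 x -5.0 11.0 y 7.0 7.0
closed side 569
-160 56 x -8.0 14.0 y -32.0 43.0
-150 65 x -7.0 21.0 y -39.0 45.0
-140 72 x -10.0 22.0 y -54.0 63.0
-130 79 x -10.0 19.0 y -54.0 65.0
-120 59 x -11.0 19.0 y -52.0 59.0
-110 60 x -10.0 19.0 y -48.0 52.0
-100 45 x -9.0 16.0 y -33.0 44.0
-90 35 x -11.0 15.0 y -22.0 36.0
-80 21 x -12.0 12.0 y -13.0 17.0
-70 26 x -9.0 12.0 y -5.0 15.0
-60 26 x -5.0 14.0 y -5.0 16.0
-50 24 x -10.0 12.0 y -5.0 16.0
open top 817
-160 181 x -11.0 13.0 y 29.0 70.0
-150 154 x -18.0 21.0 y 11.0 71.0
-140 113 x -18.0 20.0 y 15.0 72.0
-130 108 x -18.0 18.0 y 16.0 73.0
-120 63 x -15.0 13.0 y 25.0 74.0
-110 100 x -12.0 13.0 y 42.0 76.0
-100 12 x -11.0 13.0 y 44.0 74.0
-90 3 x -9.0 -7.0 y -48.0 50.0
-80 26 x -10.0 8.0 y -46.0 58.0
-70 38 x -9.0 12.0 y -48.0 57.0
-60 19 x -9.0 12.0 y -44.0 55.0
open side 724
-160 75 x -11.0 14.0 y -33.0 71.0
-150 99 x -11.0 22.0 y -64.0 72.0
-140 85 x -10.0 22.0 y -68.0 74.0
-130 87 x -13.0 20.0 y -68.0 76.0
-120 84 x -12.0 19.0 y -73.0 77.0
-110 74 x -12.0 17.0 y -75.0 78.0
-100 43 x -9.0 15.0 y -64.0 74.0
-90 48 x -11.0 13.0 y -50.0 59.0
-80 47 x -10.0 14.0 y -52.0 60.0
-70 48 x -10.0 13.0 y -48.0 59.0
-60 34 x -10.0 13.0 y -49.0 55.0
```

View pics/grip.png

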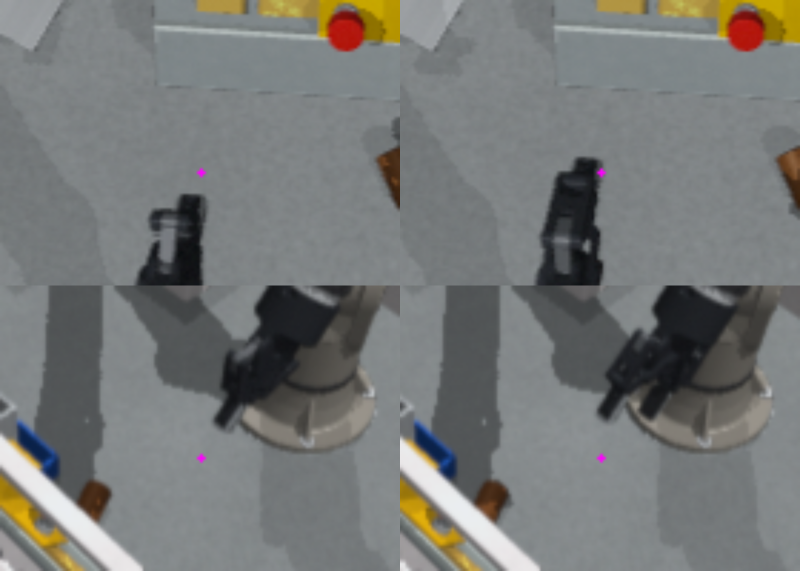

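The picture shows fingertips clearly short of the magenta TCP mark in both views. Tips sit at tool z ≈ -39 mm closed (touch gave -38) and y ≈ +4.5 mm, so I'll correct for that. Knuckles reach ±75 mm when open, so I'll use a diagonal jaw direction that clears both bar and hood, and check IK.

```bash
cat >> h.py <<'E'
Y=np.array([0,1,0])
def rotd(deg,flip=1):
    a=np.radians(deg);y=flip*(np.cos(a)*Y+np.sin(a)*up);z=-n;return Ru@np.c_[np.cross(y,z),y,z]
OFF=np.array([.0015,.0040,-.038])   # true closed tip in reported tool frame
def T(s,y,h,R): return W(s,y,h)-R@OFF # command for true tip at deck coords
E
python3 - <<'E'
from h import *
lo=np.array([-2.82,-.49,-1.37,0,-1.36,.23,-2.94]);hi=np.array([2.82,2.23,1.46,2.46,4.5,2,2.94])
for dg in (38,-38):
  for f in (1,-1):
    R=rotd(dg,f);print(dg,f)
    for a in ((.027,.025,.11),(.027,.025,.025),(.027,.10,.04),(.027,.14,.04),(.028,-.06,.027),(-.035,-.06,.027)):
        j=arm.solve_ik(T(*a,R),R);print(a,None if j is None else (np.round(j,2),'margin',np.minimum(j-lo,hi-j).min().round(2)))
E
```

```text
38 1
(0.027, 0.025, 0.11) (array([-0.76, -0.33,  0.44,  2.32,  0.59,  0.61,  0.17]), 'margin', np.float64(0.14))
(0.027, 0.025, 0.025) (array([-0.74, -0.08,  0.54,  2.33,  0.54,  0.32,  0.22]), 'margin', np.float64(0.09))
(0.027, 0.1, 0.04) (array([-0.69, -0.07,  0.29,  2.3 ,  0.67,  0.43, -0.07]), 'margin', np.float64(0.16))
(0.027, 0.14, 0.04) (array([-0.67, -0.04,  0.18,  2.27,  0.72,  0.46, -0.2 ]), 'margin', np.float64(0.19))
(0.028, -0.06, 0.027) (array([-0.98, -0.16,  0.99,  2.33,  0.41,  0.31,  0.57]), 'margin', np.float64(0.08))
(-0.035, -0.06, 0.027) (array([ 1.42, -0.15, -1.23,  2.42, -0.95,  0.26,  1.9 ]), 'margin', np.float64(0.03))
38 -1
(0.027, 0.025, 0.11) (array([ 0.1 , -0.25, -0.27,  2.3 ,  0.13,  0.49, -2.55]), 'margin', np.float64(0.16))
(0.027, 0.025, 0.025) (array([ 0.17, -0.04, -0.36,  2.31,  0.39,  0.3 , -2.79]), 'margin', np.float64(0.07))
(0.027, 0.1, 0.04) (array([-1.48, -0.17,  1.  ,  2.3 ,  0.9 ,  0.54,  2.87]), 'margin', np.float64(0.07))
(0.027, 0.14, 0.04) (array([-1.73, -0.16,  1.16,  2.28,  0.93,  0.59,  2.76]), 'margin', np.float64(0.18))
(0.028, -0
[... 817 characters left out ...]
4,  0.35,  1.39]), 'margin', np.float64(0.0))
-38 -1
(0.027, 0.025, 0.11) (array([-0.29, -0.26,  0.05,  2.31,  0.34,  0.52, -1.42]), 'margin', np.float64(0.15))
(0.027, 0.025, 0.025) (array([-0.22, -0.05,  0.03,  2.33,  0.45,  0.3 , -1.53]), 'margin', np.float64(0.07))
(0.027, 0.1, 0.04) (array([-0.16, -0.05, -0.23,  2.29,  0.62,  0.41, -1.86]), 'margin', np.float64(0.17))
(0.027, 0.14, 0.04) (array([-0.17, -0.02, -0.33,  2.26,  0.71,  0.46, -2.02]), 'margin', np.float64(0.2))
(0.028, -0.06, 0.027) (array([-0.45, -0.08,  0.49,  2.33,  0.09,  0.27, -0.97]), 'margin', np.float64(0.04))
(-0.035, -0.06, 0.027) (array([ 1.41, -0.16, -1.23,  2.43, -0.97,  0.25,  0.08]), 'margin', np.float64(0.02))
```

```bash
python3 - <<'E'
from h import *
R=rotd(38,1)
arm.move_to(T(.0265,.0255,.14,R),R);st('pre')
s=arm.sense();Tr=s['tool_rot'];X=s['eef_pos']
for c in ('top','side'):
    im,d=arm.grab_frame(c);L=((cloud(c,d)-X)@Tr)*1000
    for a in range(-170,-40,15):
        m=(abs(L[...,0])<60)&(abs(L[...,1])<90)&(L[...,2]>a)&(L[...,2]<=a+15)&(im.max(-1)<90)
        b=L[m]
        if len(b)>3: print(c,a,len(b),'x',b[:,0].min().round(),b[:,0].max().round(),'y',b[:,1].min().round(),b[:,1].max().round())
E
```

```text
pre 11.62 [ 25.4  21.9 102.2] F(s,y,h) [ 0.2  0.6 -0.7] w 0.0858 [-0.77 -0.4   0.4   2.31  0.59  0.7   0.16]
top -170 66 x -36.0 9.0 y -63.0 65.0
top -155 273 x -20.0 11.0 y -66.0 71.0
top -140 163 x -20.0 9.0 y -67.0 74.0
top -125 203 x -17.0 10.0 y -72.0 75.0
top -110 177 x -16.0 10.0 y -72.0 76.0
top -95 41 x -12.0 9.0 y -62.0 59.0
top -80 69 x -12.0 11.0 y -54.0 58.0
top -65 37 x -11.0 11.0 y -53.0 58.0
side -170 60 x -36.0 25.0 y 2.0 69.0
side -155 119 x -20.0 12.0 y -66.0 76.0
side -140 107 x -20.0 11.0 y -70.0 76.0
side -125 95 x -18.0 12.0 y -71.0 76.0
side -110 83 x -15.0 12.0 y -69.0 78.0
side -95 50 x -12.0 10.0 y -52.0 61.0
side -80 57 x -11.0 12.0 y -48.0 60.0
side -65 30 x -11.0 11.0 y -46.0 61.0
```

```bash
sed -i 's/^OFF=.*/OFF=np.array([0,.003,-.038])/' h.py; cat >> h.py <<'E'
def tip():
    s=arm.sense();return S(s['eef_pos']+s['tool_rot']@OFF)
def look(l):
    im,d=arm.grab_frame('top');Q=S(cloud('top',d));i=(abs(Q[...,0]-.03)<.05)&(Q[...,1]>-.1)&(Q[...,1]<.22)
    y=yellow(im)&i&(Q[...,2]>.055)&(Q[...,2]<.068);k=red(im)&i&(Q[...,2]>.03)
    g=lambda m:(len(Q[m]),(Q[m].mean(0)*1000).round(1),'max',(np.percentile(Q[m],95,axis=0)*1000).round(1),'min',(np.percentile(Q[m],5,axis=0)*1000).round(1)) if m.any() else None
    print(l,'hood',g(y),'knob',g(k));return im,d
E
python3 - <<'E'
from h import *
R=rotd(38,1)
r=arm.movel(T(.0265,.0255,.025,R),speed=.08,until_force=6);print(r);st('down')
if not r:
    arm.clamp(60);st('clamp')
    if .028<arm.sense()['width']<.038:
        s,y,h=tip()
        arm.movel(T(s,y,h+.0125,R),speed=.03);st('pulled')
        look('pulled')
        r=arm.movel(T(s,y+.07,h+.0125,R),speed=.05,until_force=25);print(r);st('slid')
        look('slid')
E
```

```text
False
down 13.32 [ 25.   23.2 -12.7] F(s,y,h) [ 0.3 -1.6  0.1] w 0.0851 [-0.78 -0.08  0.58  2.33  0.57  0.32  0.19]
clamp 13.85 [ 25.1  23.3 -12.7] F(s,y,h) [-0.5  0.2  7.6] w 0.0322 [-0.78 -0.08  0.58  2.33  0.57  0.32  0.19]
pulled 14.43 [25.  23.3 -0.5] F(s,y,h) [  2.4   0.4 -14.3] w 0.0323 [-0.78 -0.12  0.56  2.33  0.59  0.37  0.18]
pulled hood (429, array([ 28.5, -60.2,  60.9]), 'max', array([ 51.9, -35.1,  63.4]), 'min', array([  3.7, -85.3,  57.8])) knob (95, array([31.6, 18.8, 64.5]), 'max', array([42.7, 28.6, 69.2]), 'min', array([17.5,  9.8, 52.6]))
False
slid 16.02 [24.8 91.8 -0.9] F(s,y,h) [  2.9  -1.2 -14.2] w 0.0321 [-0.81 -0.07  0.41  2.31  0.7   0.42 -0.09]
slid hood (418, array([28.4,  7.8, 61. ]), 'max', array([51.8, 32.5, 63.2]), 'min', array([  3.6, -16.7,  58.5])) knob (115, array([30.6, 88.1, 63.9]), 'max', array([42.2, 98.1, 68.2]), 'min', array([14.9, 77.4, 51.8]))
```

Grasp good: plunger pulled 12 mm (14 N), guard now at 68 mm travel. Release the cap and push it slowly with closed fingers until the pin snaps in and blocks.

```bash
python3 - <<'E'
from h import *
R=rotd(38,1);s,y,h=tip()
arm.open_gripper();arm.movel(T(.025,y,.095,R),speed=.12)
look('released')
R0=rotd(0,1)
ky=.0925
arm.clamp(20);arm.move_to(T(.0285,ky-.0365,.095,R0),R0);st('above gap')
r=arm.movel(T(.0285,ky-.0365,.034,R0),speed=.08,until_force=4);print(r);st('in gap')
if not r:
    r=arm.movel(T(.0285,ky+.018,.034,R0),speed=.03,until_force=11);print(r);st('pushed')
    look('pushed')
E
```

```text
released hood (421, array([28.3,  8.3, 61. ]), 'max', array([51.9, 32.8, 63.1]), 'min', array([  3.6, -16.5,  58.5])) knob (134, array([30.2, 91.7, 60.5]), 'max', array([ 42.4, 103.4,  64.3]), 'min', array([15.3, 79.6, 50.9]))
above gap 18.82 [28.6 53.3 57.1] F(s,y,h) [-0.  -0.3  0.3] w -0.0001 [-0.93 -0.29  0.52  2.31  0.7   0.61  0.67]
False
in gap 19.73 [28.7 53.1 -3.9] F(s,y,h) [1.3 0.4 1.1] w -0.0001 [-0.94 -0.11  0.64  2.32  0.67  0.39  0.69]
True
pushed 20.42 [28.  60.3 -4.2] F(s,y,h) [ 0.4 -1.6  1. ] w -0.0001 [-0.94 -0.1   0.62  2.32  0.69  0.41  0.66]
pushed hood (323, array([33.2,  4. , 60.9]), 'max', array([52.3, 31.3, 63.3]), 'min', array([  7.9, -17.4,  58. ])) knob (84, array([36.6, 92.1, 60.9]), 'max', array([ 42.6, 105. ,  78.6]), 'min', array([27.3, 79.2, 50. ]))
```

```bash
python3 - <<'E'
from h import *
R0=rotd(0,1)
for i in range(6):
    r=arm.movel(T(.0285,.1105,.034,R0),speed=.025,until_force=11);print(r);st('pushed')
    im,d=look('p')
    if not r: break
    if abs(arm.sense()['contact_force']@Ru[:,1])>7: break
E
```

```text
True
pushed 21.01 [26.7 59.9 -4.5] F(s,y,h) [ 0.8 -1.6 -0. ] w 0.0002 [-0.94 -0.1   0.62  2.32  0.7   0.41  0.64]
p hood (332, array([32.9,  4.7, 60.8]), 'max', array([52.2, 31.5, 63.1]), 'min', array([  7.5, -17.1,  58.3])) knob (83, array([36.6, 92.1, 60.7]), 'max', array([ 43. , 105.1,  75.6]), 'min', array([29.7, 79.1, 49.7]))
True
pushed 21.62 [25.7 59.4 -4.8] F(s,y,h) [ 0.1 -1.4  0.3] w 0.0003 [-0.94 -0.09  0.61  2.31  0.7   0.42  0.63]
p hood (336, array([32.4,  4.9, 60.8]), 'max', array([51.9, 31.3, 63. ]), 'min', array([  6.8, -17.2,  58. ])) knob (84, array([36.5, 91.9, 60.6]), 'max', array([ 42.5, 104.9,  65.2]), 'min', array([28.5, 78.6, 49.9]))
True
pushed 22.25 [24.5 58.8 -5. ] F(s,y,h) [ 1.8 -0.6  0.7] w -0.0 [-0.94 -0.09  0.61  2.31  0.71  0.43  0.62]
p hood (345, array([32.2,  5. , 61. ]), 'max', array([51.8, 31.6, 63.3]), 'min', array([  7.2, -17.2,  58. ])) knob (86, array([36.4, 91.7, 60.7]), 'max', array([ 42.7, 104.9,  69.8]), 'min', array([28.6, 78.3, 51. ]))
True
pushed 22.89 [23.4 58.2 -5.3] F(s,y,h) [ 0.6 -0.5  0.8] w 0.0003 [-0.95 -0.08  0.61  2.31  0.71  0
[... 195 characters left out ...]
 'min', array([28.8, 78.6, 48.5]))
True
pushed 23.54 [22.4 57.6 -5.4] F(s,y,h) [ 0.5 -1.8  0.4] w -0.0003 [-0.95 -0.08  0.6   2.31  0.72  0.46  0.59]
p hood (353, array([31.8,  5.5, 61.1]), 'max', array([51.8, 31.8, 63.4]), 'min', array([  5.9, -16.9,  58.6])) knob (86, array([35.8, 91.7, 59.6]), 'max', array([ 42.2, 104.8,  63.5]), 'min', array([27.3, 78.7, 50.5]))
True
pushed 24.2 [21.4 56.9 -5.6] F(s,y,h) [ 0.8 -2.   0.4] w 0.0001 [-0.95 -0.08  0.6   2.3   0.72  0.47  0.58]
p hood (362, array([31.7,  5.7, 61. ]), 'max', array([52.2, 31.9, 63.4]), 'min', array([  6.2, -16.9,  57.7])) knob (88, array([35.7, 91.5, 59.9]), 'max', array([ 42. , 103.6,  65.3]), 'min', array([26.1, 78.7, 50.5]))
```

```bash
python3 - <<'E'
from h import *
R0=rotd(0,1)
q=tip();arm.movel(T(.0285,q[1]-.002,.034,R0),frame=R0,speed=.05);st('reset')
r=arm.movel(T(.0285,.1105,.034,R0),frame=R0,speed=.025,until_force=25);print(r);st('pushed')
im,d=look('p')
E
```

```text
reset 24.55 [28.1 57.2 -4. ] F(s,y,h) [ 0.5  0.5 -0.8] w 0.0001 [-0.95 -0.1   0.64  2.32  0.68  0.4   0.68]
True
pushed 25.86 [27.3 82.4 -4.5] F(s,y,h) [ 2.1 -3.3  1.1] w -0.0002 [-0.97 -0.08  0.59  2.3   0.72  0.44  0.57]
p hood (339, array([32.5, 26.9, 61. ]), 'max', array([51.9, 53.6, 63.1]), 'min', array([ 6.9,  4.9, 58.4])) knob (90, array([ 35.8, 113.3,  54.4]), 'max', array([ 42.7, 126.1,  71.3]), 'min', array([ 27.6, 101.1,  43.2]))
```

```bash
python3 - <<'E'
from h import *
R0=rotd(0,1);q=tip()
arm.movel(T(.0285,q[1]-.008,.034,R0),speed=.05)
arm.movel(T(.0285,q[1]-.008,.11,R0),speed=.15)
arm.movel(T(-.03,q[1]-.008,.14,R0),speed=.15)
im,d=look('home?');st('')
cv2.imwrite('pics/home.png',cv2.resize(im[160:250,220:340],(800,600),interpolation=cv2.INTER_CUBIC))
lo=np.array([-2.82,-.49,-1.37,0,-1.36,.23,-2.94]);hi=np.array([2.82,2.23,1.46,2.46,4.5,2,2.94])
# lever options: tilt tool about unit y
from scipy.spatial.transform import Rotation as Ro
for tl in (0,.2,.4,-.2,-.35):
  B=Ru@Ro.from_rotvec([0,tl,0]).as_matrix()@Ru.T
  for dg in (0,38,-38,90):
    for f in (1,-1):
      R=B@rotd(dg,f);o=[]
      for a in ((.028,-.06,.027),(-.002,-.06,.032),(-.035,-.06,.026)):
        j=arm.solve_ik(T(*a,R),R);o.append(None if j is None else np.minimum(j-lo,hi-j).min().round(2))
      print(tl,dg,f,o,None if j is None else j.round(2))
E
```

```text
home? hood (414, array([28.6, 29.8, 60.9]), 'max', array([51.6, 54.3, 63.1]), 'min', array([ 4. ,  5.2, 58.4])) knob (130, array([ 30. , 113. ,  53.5]), 'max', array([ 42.2, 124.1,  57. ]), 'min', array([ 14.9, 101. ,  44.5]))
 27.5 [-29.2  74.9 101.7] F(s,y,h) [ 0.1 -0.7  0.5] w 0.0001 [-0.96 -0.42  0.33  2.4   0.74  0.79  0.46]
0 0 1 [np.float64(0.13), np.float64(0.07), np.float64(0.02)] [ 1.42 -0.14 -1.23  2.42 -0.93  0.25  2.54]
0 0 -1 [np.float64(0.04), np.float64(0.01), np.float64(0.02)] [ 1.4  -0.15 -1.23  2.42 -0.92  0.25 -0.63]
0 38 1 [np.float64(0.1), np.float64(0.06), np.float64(0.02)] [ 1.42 -0.14 -1.23  2.42 -0.94  0.25  1.89]
0 38 -1 [np.float64(0.05), np.float64(0.03), np.float64(0.02)] [ 1.41 -0.15 -1.23  2.42 -0.91  0.25 -1.31]
0 -38 1 [np.float64(0.13), np.float64(0.07), None] None
0 -38 -1 [np.float64(0.05), np.float64(0.02), np.float64(0.02)] [ 1.41 -0.15 -1.23  2.43 -0.94  0.25  0.05]
0 90 1 [np.float64(0.06), np.float64(0.04), np.float64(0.02)] [ 1.41 -0.15 -1.23  2.43 -0.95  0.25  0.98]
0 90 -1 [np.float64(0.07), np.float64(0.04), np.float64(0.0)] [-0.98 -0.23 
[... 1625 characters left out ...]
  0.75  2.17 -0.08  0.71  0.11]
0.4 90 -1 [np.float64(0.06), np.float64(0.16), np.float64(0.01)] [-1.64 -0.46  1.45  2.17  0.64  0.91  2.58]
-0.2 0 1 [None, None, None] None
-0.2 0 -1 [None, None, None] None
-0.2 38 1 [None, None, None] None
-0.2 38 -1 [None, None, None] None
-0.2 -38 1 [None, None, None] None
-0.2 -38 -1 [None, None, None] None
-0.2 90 1 [None, None, None] None
-0.2 90 -1 [None, None, None] None
-0.35 0 1 [None, None, None] None
-0.35 0 -1 [None, None, None] None
-0.35 38 1 [None, None, None] None
-0.35 38 -1 [None, None, None] None
-0.35 -38 1 [None, None, None] None
-0.35 -38 -1 [None, None, None] None
-0.35 90 1 [None, None, None] None
-0.35 90 -1 [None, None, None] None
```

View pics/home.png

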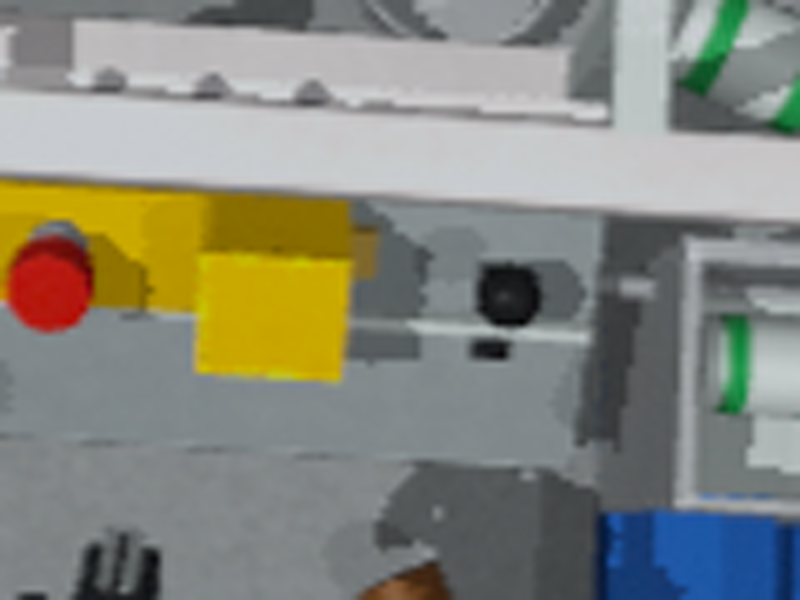

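Guard locked: the picture shows the hood at (275,315) and the knob at (50,285), with depth putting travel at about 89 mm and the cap top back at 57 mm (home). The lever ball is exposed at (508,293). Next I'll grip the ball with jaws along y and the tool 0.2 rad steeper, then swing the lever along its arc.

```bash
cat >> h.py <<'E'
from scipy.spatial.transform import Rotation as Ro
RL=Ru@Ro.from_rotvec([0,.2,0]).as_matrix()@Ru.T@rotd(0,1)
def ball(th,y=-.061,back=0.,extra=0.):   # command with true tip 15 mm past the ball centre
    a=.21+th; p=np.array([0,y,.135])+(.075)*np.array([-np.sin(a),0,np.cos(a)])
    return O+Ru@p+RL[:,2]*(.015-back)-RL@OFF
E
python3 - <<'E'
from h import *
im,d=arm.grab_frame('top');Q=S(cloud('top',d))
m=(im.max(-1)<60)&(abs(Q[...,1]+.06)<.02)&(abs(Q[...,0]-.03)<.03)&(Q[...,2]>.03);print('ball top',(Q[m].mean(0)*1000).round(1),m.sum())
arm.open_gripper()
arm.move_to(ball(0,back=.09),RL);st('pre')
r=arm.movel(ball(0),speed=.08,until_force=5);print(r);st('down')
if not r: arm.clamp(30);st('clamp')
E
```

```text
ball top [ 33.8 -59.9  46.4] 70
pre 29.06 [ 35.8 -63.5  75. ] F(s,y,h) [-0.2  0.7  0.3] w 0.0855 [-1.05 -0.35  0.9   2.13  0.45  0.86  1.19]
False
down 30.33 [ 18.4 -63.6 -13.1] F(s,y,h) [ 0.7 -0.3 -0.2] w 0.0855 [-1.45 -0.15  1.45  2.18  0.28  0.58  1.37]
clamp 30.93 [ 18.5 -61.8 -12.9] F(s,y,h) [-0.6  4.9 12.4] w 0.0245 [-1.45 -0.15  1.45  2.18  0.28  0.58  1.37]
```

```bash
python3 - <<'E'
from h import *
try:
    for th in (.17,.34,.51,.68,.85):
        r=arm.movel(ball(th),speed=.08,until_force=30);st(f'{th} {r}')
        if r: break
except arm.IKError as e: print('IK',e)
im,d=arm.grab_frame('top');P=((cloud('top',d)-O)@Ru)
for x in arm.masks_of('top','canister')[:5]:
    q=P[x['region']&(d>0)];print(round(x['p'],2),[int(v) for v in x['box']],np.median(q,0).round(3))
cv2.imwrite('pics/open.png',cv2.resize(im[160:280,240:400],(800,600),interpolation=cv2.INTER_CUBIC))
E
```

```text
0.17 False 31.23 [  6.6 -61.8  -9. ] F(s,y,h) [-0.9  5.8  8.2] w 0.0238 [-1.33 -0.16  1.33  2.21  0.28  0.57  1.36]
0.34 False 31.54 [ -5.6 -61.8  -7.1] F(s,y,h) [1.1 6.2 9.4] w 0.0238 [-1.26 -0.17  1.25  2.24  0.31  0.56  1.33]
0.51 False 31.85 [-18.4 -61.8  -7.6] F(s,y,h) [-0.1  5.5  0.8] w 0.0238 [-1.22 -0.18  1.21  2.27  0.33  0.54  1.31]
0.68 False 32.16 [-29.7 -61.8 -10.3] F(s,y,h) [ 1.8  6.  -8.1] w 0.0238 [-1.2  -0.18  1.2   2.29  0.35  0.52  1.3 ]
0.85 False 32.47 [-40.9 -61.8 -15. ] F(s,y,h) [  2.8   5.5 -13.4] w 0.0235 [-1.21 -0.17  1.21  2.32  0.35  0.49  1.3 ]
0.87 [360, 136, 393, 166] [ 0.17  -0.31   0.053]
0.72 [369, 244, 393, 263] [-0.127 -0.346  0.036]
0.69 [318, 157, 349, 181] [ 0.119 -0.189  0.048]
0.61 [275, 247, 285, 267] [-0.15  -0.036  0.036]
0.54 [315, 247, 337, 262] [-0.138 -0.18   0.042]
```

Canister detected at unit (-138, -180), top at 42 mm, so it is in the tray. Swinging back shut.

```bash
python3 - <<'E'
from h import *
for th in (.68,.51,.34,.17,0.,-.06):
    r=arm.movel(ball(th),speed=.08,until_force=25);st(f'{th} {r}')
    if r: break
E
```

```text
0.68 False 32.88 [-28.7 -61.8 -10.2] F(s,y,h) [ 2.9  5.3 -7.7] w 0.0236 [-1.2  -0.18  1.2   2.29  0.35  0.52  1.3 ]
0.51 False 33.18 [-19.6 -61.8  -7.8] F(s,y,h) [-0.   5.8 -4.2] w 0.0241 [-1.22 -0.18  1.21  2.27  0.33  0.54  1.31]
0.34 False 33.49 [ -8.8 -61.9  -7.4] F(s,y,h) [-2.9  5.3 -3.4] w 0.0238 [-1.26 -0.17  1.26  2.24  0.31  0.56  1.33]
0.17 False 33.8 [  3.  -61.8  -9.4] F(s,y,h) [-2.1  6.4 -7.4] w 0.0239 [-1.33 -0.15  1.33  2.21  0.28  0.57  1.36]Traceback (most recent call last):
  File "<stdin>", line 3, in <module>
bench.IKError: the arm cannot follow that straight line within its joint ranges
```

```bash
cat >> h.py <<'E'
RP=Ru@Ro.from_rotvec([0,.4,0]).as_matrix()@Ru.T@rotd(0,1)
def push(th,gap,back=0.):
    a=.21+th;p=np.array([0,-.06,.135])+.075*np.array([-np.sin(a),0,np.cos(a)])-(.0235+gap)*np.array([np.cos(a),0,np.sin(a)])
    return O+Ru@p+RP[:,2]*(.013-back)-RP@OFF
E
python3 - <<'E'
from h import *
arm.open_gripper();st('rel')
X=arm.sense()['eef_pos'];arm.movel(X-RL[:,2]*.075,speed=.15)
arm.clamp(20)
arm.move_to(push(.2,.02,.07),RP);st('pre')
for a in ((.2,.02),(.2,.0),(0,.0),(-.08,0)):
    j=arm.solve_ik(push(*a),RP);print(a,None if j is None else j.round(2))
im,d=arm.grab_frame('top');Q=(cloud('top',d)-O)@Ru
m=(im.max(-1)<60)&(abs(Q[...,1]+.06)<.02)&(Q[...,0]>-.06)&(Q[...,0]<.02)&(Q[...,2]>.17)&(Q[...,2]<.235);print('ball top',(Q[m].mean(0)*1000).round(1),m.sum())
E
```

```text
rel 34.42 [  6.3 -64.2  -9.1] F(s,y,h) [ 0.4 -0.4 -0.1] w 0.0857 [-1.33 -0.15  1.33  2.21  0.28  0.57  1.36]
pre 36.3 [-19.2 -63.   68.9] F(s,y,h) [-0.1  0.5  0.2] w -0.0001 [-1.12 -0.25  1.04  2.11  0.29  0.97  1.32]
(0.2, 0.02) [-0.96  0.04  1.06  2.17 -0.07  0.74  1.68]
(0.2, 0.0) [-1.15  0.2   1.36  2.13 -0.32  0.79  1.92]
(0, 0.0) [-1.14  0.27  1.39  2.09 -0.41  0.83  2.01]
(-0.08, 0) [-0.73  0.1   0.86  2.07 -0.13  0.8   1.73]
ball top [-27.2 -60.1 209.7] 81
```

```bash
python3 - <<'E'
from h import *
try:
    print(arm.movel(push(.2,.015),speed=.1,until_force=6));st('in')
    print(arm.movel(push(.1,0),speed=.03,until_force=25));st('p1')
    print(arm.movel(push(0,0),speed=.03,until_force=25));st('p2')
    r=arm.movel(push(-.12,0),speed=.03,until_force=20);print(r);st('p3')
except arm.IKError as e: print(e);st('ik')
E
```

```text
False
in 37.48 [-43.1 -63.5   4. ] F(s,y,h) [ 1.   0.1 -0.7] w -0.0003 [-1.16  0.1   1.31  2.16 -0.17  0.75  1.79]
False
p1 38.39 [-21.  -62.9   1.4] F(s,y,h) [-2.7  1.3  3.8] w 0.0001 [-1.08  0.16  1.26  2.11 -0.25  0.79  1.85]
False
p2 38.8 [-13.  -63.1   0.9] F(s,y,h) [-3.8  1.  -0.1] w 0.0 [-1.06  0.17  1.24  2.09 -0.26  0.8   1.87]
False
p3 39.27 [-13.5 -62.9   1.1] F(s,y,h) [-15.8   0.7  10.7] w -0.0002 [-1.03  0.19  1.22  2.07 -0.28  0.83  1.89]
```

Lever pressed against its shut stop (16 N, no more motion). Backing off and checking everything.

```bash
python3 - <<'E'
from h import *
arm.movel(push(.05,.015),speed=.08)
arm.movel(push(.05,.03,.1),speed=.15)
arm.movel(push(.05,.07,.16),speed=.15);st('clear')
im,d=look('final');Q=(cloud('top',d)-O)@Ru
m=(im.max(-1)<60)&(abs(Q[...,1]+.06)<.02)&(Q[...,0]>-.06)&(Q[...,0]<.02)&(Q[...,2]>.17)&(Q[...,2]<.235);print('ball top',(Q[m].mean(0)*1000).round(1),m.sum())
for n_ in ('canister','jar','sieve','spatula'):
  for x in arm.masks_of('top',n_)[:5]:
    r=x['region']&(d>0);q=Q[r];print(n_,round(x['p'],2),[int(v) for v in x['box']],np.median(q,0).round(3),(np.median(q,0)@Ru.T+O).round(3))
cv2.imwrite('pics/final.png',cv2.resize(im[140:280,210:400],(800,590),interpolation=cv2.INTER_CUBIC))
E
```

```text
clear 42.0 [-20.1 -63.3 172.3] F(s,y,h) [ 0.4 -0.6 -0.4] w 0.0001 [-0.95 -0.46  0.71  2.06  0.37  1.25  1.19]
final hood (413, array([28.6, 29.7, 61.1]), 'max', array([51.6, 54.3, 63.5]), 'min', array([ 3.7,  5.2, 58.3])) knob (132, array([ 30.1, 113.1,  53.4]), 'max', array([ 42.2, 125. ,  57.4]), 'min', array([ 14.8, 101. ,  44.2]))
ball top [-15.5 -60.3 216.3] 72
canister 0.75 [370, 244, 393, 262] [-0.127 -0.345  0.036] [ 0.405 -0.353  0.036]
canister 0.73 [314, 246, 340, 263] [-0.137 -0.176  0.042] [ 0.401 -0.184  0.042]
canister 0.7 [277, 241, 292, 260] [-0.14  -0.042  0.036] [ 0.402 -0.05   0.036]
canister 0.65 [317, 157, 350, 179] [ 0.119 -0.188  0.049] [ 0.656 -0.204  0.049]
jar 0.74 [357, 200, 387, 223] [-0.005 -0.298  0.093] [ 0.529 -0.31   0.093]
sieve 0.7 [271, 135, 302, 166] [ 0.173 -0.049  0.005] [ 0.715 -0.067  0.005]
```

View pics/final.png

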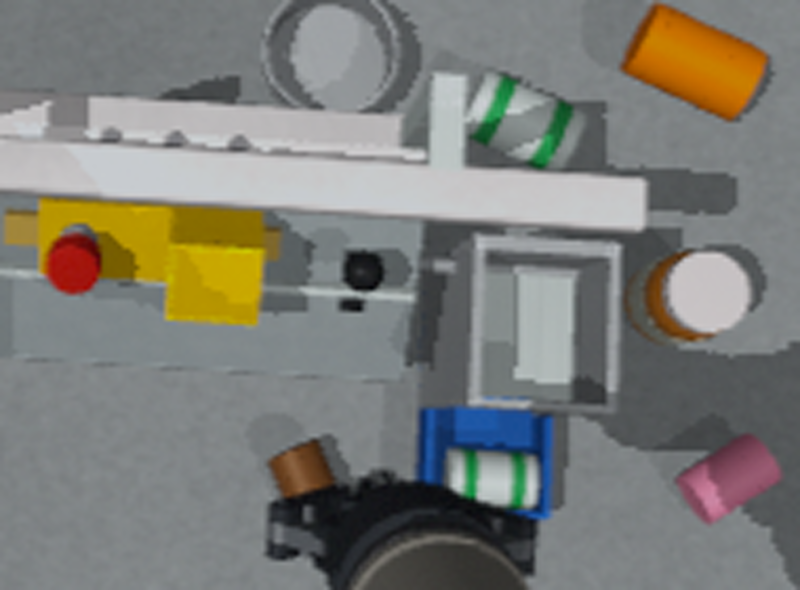

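The canister lies in the blue tray (495,477), the hopper is empty, and the knob is home with the guard open. The ball is at x -15.5 mm (-15.9 when first shut). Handing in.

```bash
python3 -c "
from bench import arm
print(arm.hand_in(),arm.sense()['t'])"
```

```text
the job is handed in; nothing more can be done
the job is handed in; nothing more can be done
```

I pulled the plunger, slid the guard until the pin snapped home, dropped the canister with the lever and pushed the lever back to its stop. The job was handed in at roughly 42 s of the 64 s allowed; no verdict is reported.

**Last checks before hand-in:**
- **Guard:** about 89 mm of travel. The plunger cap top is back at its home height of 57 mm, and the guard blocked a 25 N push.
- **Lever:** the ball is back at unit x -15.5 mm (-15.9 mm when first seen shut). It took about 16 N against the shut stop with no further motion.
- **Canister:** lying in the tray at about unit (-137, -176) mm, top at 42 mm, and the hopper is empty.
- **Bystanders:** the jar and sieve are where they started. The network did not report the spatula in the last picture, so I did not re-measure it. I never worked near it.
- **Robot:** clear of everything, with no contact force.

**What went wrong or disagreed on the way:**
- **Tool position:** the reported TCP lies about 38 mm beyond the real fingertips. My first grasp closed on air above the knob. I found the offset by touch and by depth, and corrected for it from then on.
- **Guard push:** the first seven pushes stopped too early at an 11 N limit. Raising it to 25 N worked.
- **Lever return:** the gripped return stopped at a joint limit about 0.16 rad short of shut. I finished it by pushing the ball with closed fingers.

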